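# Load the engraving jig and snap its toggle clamp over

### The job

On the jeweller's bench, push the pallet that carries the pendant along the jig's rails until its tongue bears on the sprung stop hidden inside the hood, and press it home there for a moment with around 10 newtons, never more than 18, then ease off. Next, push the clamp's handle over its centre with a fingertip, with no more than 25 newtons, so that the clamp snaps over and its rubber foot holds the pallet down; leave the pallet still touching the stop, let go of everything and leave the other things on the bench alone.

Things in the scene. Friction and masses are not known exactly. Their poses are not given: they have to be found in the camera images.
- jig: fixed jig: dark steel plate 240 x 110 x 10 mm; origin under its centre, on the bench (z = 0). Its x axis is the way the pallet is pushed in (towards the hood, roughly away from the robot); y points left, the clamp's side. Two steel rails, tops 18 mm above the bench, run along x from -110 to +55 mm; the pallet slides between them with 1 mm play each side
- hood: dark steel hood on the jig's far end, 58 long, 60 wide, top 48 mm above the bench; origin at the foot of its mouth (30 x 30 mm), 10 mm above the bench and 60 mm ahead of the jig's middle; axes as the jig's. Inside, unseen and not measured, a rubber stop gives 4 N per mm over 5 mm; its face is set 10 to 26 mm behind the mouth, new each time: feel for it
- pallet: aluminium block 80 long (x) x 50 x 24 mm, 0.2 to 0.4 kg, loose between the rails, a round silver pendant in its top; a tongue 35 long, 20 wide, 14 mm high on its front (+x) end enters the hood, its tip 75 mm ahead of the origin. Origin at the centre of the block's underside, 10 mm above the bench; x along the jig's. At the start the tongue is 15 to 40 mm short of the hood
- pallet_back (a point): centre of the pallet's flat back end face (the end to push, towards the robot), 22 mm above the bench and 115 mm behind the tongue's tip; the face is 50 mm wide and reaches 34 mm above the bench, its upper 16 mm above the rails. Sliding takes about 1 N, up to 4 N if also pressed down; eased off the stop, it springs back a little and stays touching it
- clamp: steel bracket of the toggle clamp, fixed on the left (+y) side of the jig; origin at its foot, 22 mm ahead (x) and 50 mm left (y) of the jig's middle, 10 mm above the bench; the lever's pivot is 30 mm above that, along the jig's x axis
- clamp_knob (a point): centre of the black ball (22 mm across) on the clamp's handle, a steel rod 10 mm thick, 85 mm from pivot to ball. Open, the handle leans 30 degrees outward (jig +y), the ball 42 mm out from the pivot, 114 mm above the bench; upright, 125 mm; clamped, it leans about 30 degrees inward. Push it in the jig's -y direction, on the ball or just below it
- clamp_lever (a joint): lever angle, rad: 0 open (foot raised), 0.53 centre (handle upright), about 1.05 clamped on the pallet, 1.15 with nothing under the foot. A spring drives it away from the centre, either way: 6 to 10 N at the ball starts it, less is needed towards the centre, then it snaps over by itself. An arm on it brings a rubber foot down on the pallet's top near its front end
- crescent_a: bystander: flat silver crescent blank, 42 mm across, 4 mm thick, lying on the bench close beside the jig on its clamp side; origin at its underside; leave alone
- crescent_b: bystander: flat silver crescent blank, 34 mm across, 4 mm thick, lying beside the jig on the side away from the clamp; leave alone
- dish: bystander: small empty glass dish, 72 mm across, 28 mm high, beside the jig on the side away from the clamp; origin at its underside; leave alone
- pliers: bystander: pliers lying flat, 135 mm long, 13 mm thick, away from the jig; leave alone
- hammer: bystander: hammer lying flat, 220 mm long, away from the jig; leave alone
- brush: bystander: brush lying flat, 160 mm long, away from the jig; leave alone
- jar: bystander: closed jar, 56 mm across, 70 mm high; leave alone

How it is judged:
By the outcome, as a careful person would: the job done as asked, in the order asked, and still so for the second after the job is handed in, with the robot touching nothing.
It also fails if it takes over 51 s, if anything falls off the work surface, if the arm or the gripper's body presses on something with over 40 N, if the wrist force passes 120 N, or if a joint passes its speed limit or range.

### The arm

A 6-joint arm with a two-finger parallel gripper is mounted at the origin on the work surface. World frame = base frame: x ahead of the robot, y to its left, z up, the work surface at z = 0. Lengths are in m, angles in rad, forces in N, time in s.
With the tool pointing down it reaches from about 0.275 to 0.825 m from the base axis. Payload 5.2 kg.
Tool frame: the origin (TCP) lies between the finger pads; the fingertips stand tip_extent ahead of it and the grasp point (between the pads) lies 3 mm ahead of it (tip_extent is the distance from the TCP to the fingertips, in m); z points along the fingers, y is the direction in which the jaws open and shut (so a half turn about z gives the same grasp; the last joint's range is limited). The gripper opens to 93 mm and grips with 3 to 60 N. Pads are 15 mm wide; open, the fingers measure 128 mm over their backs; the gripper's body (75 mm by 188 mm) begins 65 mm behind the grasp point.
Start: joints at [1.147, 0.259, 1.535, -0, 1.348, -0.203], TCP at [0.12, 0.537, 0.241] pointing down, gripper open.
Joint ranges: [-3.14, 3.14], [-0.91, 2.08], [0.19, 2.58], [-1.22, 4.36], [0.22, 2.71], [-3.12, 3.12]. Speed limits (rad/s): [2.57, 2.57, 3.14, 3.14, 3.14, 3.14].

### API

Orientations are given as a rotation vector (axis times angle).
In Python, from bench import sense, grab_frame, get_calibration, job_done, tip_extent gives the robot as it stands.
- The arm moves only by the tool carry_out, never from a script. Its argument "rows" is a list of rows, each a list of 3 entries, a list of its own where there are three numbers: the closure, from 0 (fully open) to 1 (shut), then the shift along the tool's x, y, z in units of 60 cm (1.0 is 60 cm), then the turn about the tool's z in units of 0.5 rad (1.0 is 0.5 rad). A call has 1 to 12 rows; each row shifts and turns the commanded pose from where the row before left it, along the tool's axes as they then stand; what a row does not reach is not made up. A row lasts 1/12 s, in which the tool goes at most 41.7 mm and 7.16 degrees, less where a joint would pass 70% of its speed; a pose out of reach is approached as far as the arm can. A call with a number of a shift or a turn outside -1 to 1 is refused whole. A call with a gripper value outside its range is refused whole. The fingers move at their own pace and stop on an object; "newtons" is the grip in N (left out, the last holds). Time passes only in rows, so rows that do not move let the fingers close. It gives the time, the measured TCP pose, the force and the opening at its end, in the units of the state.
- sense(): the state, without advancing time (a new reading comes with each control period).
- grab_frame(name): name is "scene" or "top" or "wrist"; returns the picture (400x640x3 uint8, red, green, blue); there is no depth.
- get_calibration(name): a dict with "fx", "fy", "cx", "cy" (pixels), "k1" (the pictures are not rectified: a ray, as slopes to the right and down, at radius r is drawn at 1 + k1 r^2 times it, then the intrinsics apply), "origin" and "rotation" of the camera in the world; the wrist camera has in their place "tool_from_camera" (4x4, takes a point from camera to tool coordinates, whose origin is the TCP and whose axes are the flange's). Camera axes: x right, y up, looking along -z (the intrinsics and any distortion apply to the point x, -y, -z); pixel columns grow to the right and rows downward; lengths in m; the calibration is good to about 2 mm. A picture is of the moment at which its call begins: read the wrist's pose just before it. get_calibration takes no time and is no camera call.
- job_done(): hands the job in, once; it reports no verdict.
The state is a dict: "time": time; "joints": joint angles; "joint_vel": joint speeds; "joint_efforts": joint torques, N m; "tool_pos": TCP position; "orientation": TCP orientation; "wrist_force": force on the tool from outside, world axes, zero at the start; "torque": the same for the moment, N m; "gripper_width": opening from 0.0 (shut) to 1.0 (fully open).
Only numpy, scipy, OpenCV 4.12 (cv2) and the standard library are available. Lean on these libraries where they do the work, as an engineer would, in place of code of your own. Each camera call takes 0.05 s, during which the arm holds its last target.

## Working session

There is one attempt and no reset: what is moved stays moved. The work goes in short steps, Python scripts to look and compute and a tool call to move; the robot and the scene stay as the last step left them, time stands still between calls to the robot, and variables do not carry over. Pictures are saved under pics/ and viewed, and the job is handed in when it is done.

Besides the shell and the picture viewer there is one more tool, called as a command line: name --argument value ..., lists and objects as JSON in quotes. carry_out: Moves the arm, as the interface text tells. Its arguments: {"type":"object","properties":{"rows":{"type":"array"},"newtons":{"type":"number"}},"required":["rows"]}

```bash
ls; mkdir -p pics; python3 - <<'E'
from bench import *
import bench,cv2
print(sense()); 
te=tip_extent() if callable(tip_extent) else tip_extent
print(te)
for n in ["scene","top","wrist"]:
    print(n,get_calibration(n))
for n in ["scene","top"]:
    cv2.imwrite(f"pics/{n}0.png",grab_frame(n)[:,:,::-1])
E
```

```text
pics
{'time': 0.0, 'joints': array([ 1.14719948e+00,  2.59342624e-01,  1.53607268e+00, -4.63041116e-05,
        1.34802866e+00, -2.02828765e-01]), 'joint_vel': array([ 0.00040863,  0.0011672 , -0.00046456, -0.00096634,  0.00378923,
        0.00046488]), 'joint_efforts': array([-1.84820397e-03, -4.37297487e+01, -2.84007007e+01,  7.16504850e-02,
        4.13124729e-02, -1.52722887e-04]), 'tool_pos': array([0.1202292 , 0.53616738, 0.23982207]), 'orientation': array([-3.46003609e-01, -3.12194879e+00,  2.78793741e-03]), 'wrist_force': array([-0.19151909, -0.96616238, -0.37837953]), 'torque': array([-0.01340313, -0.02600525, -0.02571135]), 'gripper_width': 1.0033428482225888}
0.022
scene {'fx': 387.46086091546, 'fy': 387.46086091546, 'cx': 321.75682849010315, 'cy': 199.05161504969823, 'k1': -0.03747836997617882, 'origin': array([1.02069073, 0.34968915, 0.92619205]), 'rotation': array([0.2783343 , 0.69598437, 2.24353156])}
top {'fx': 516.3122433250802, 'fy': 516.3122433250802, 'cx': 316.4559494680282, 'cy': 195.8110655443194, 'k1': 0.03171407874952148, 'origin': array([ 0.42440573, -0.03830304,  1.48184845]), 'rotation': array([ 0.08444452, -0.10089346, -1.58634109])}
wrist {'fx': 336.0546041778024, 'fy': 336.0546041778024, 'cx': 323.39456484360085, 'cy': 198.0007895451123, 'k1': -0.006510839371260448, 'tool_from_camera': array([[ 2.25255102e-04,  9.69712334e-01,  2.44249746e-01,
         6.59183679e-02],
       [ 9.99999774e-01, -3.73119504e-04,  5.59114335e-04,
        -4.34345119e-04],
       [ 6.33314411e-04,  2.44249565e-01, -9.69712199e-01,
        -1.44021784e-01],
       [ 0.00000000e+00,  0.00000000e+00,  0.00000000e+00,
         1.00000000e+00]])}
```

View pics/scene0.png

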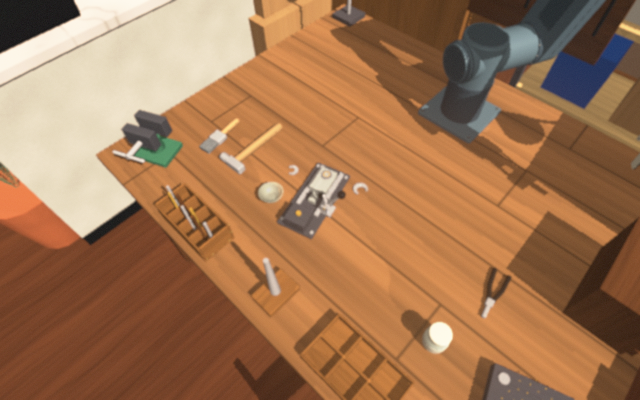

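View pics/top0.png

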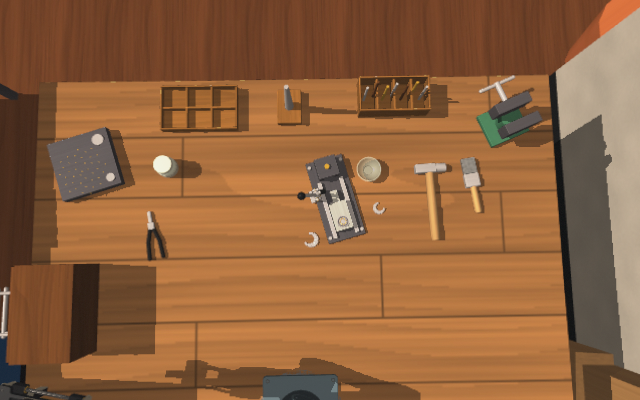

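The top view shows the jig around (336,198), its hood at the upper end (~(328,165)), the knob at about (301,196), crescents at (312,240) and (379,208), and the dish at (369,169). I'll enlarge it.

```bash
cat > h.py <<'E'
import numpy as np,cv2
from scipy.spatial.transform import Rotation as R
from bench import *
def cam(n,s=None):
    c=get_calibration(n)
    if n=="wrist":
        T=c["tool_from_camera"]; s=s or sense()
        Rt=R.from_rotvec(s["orientation"]).as_matrix()
        return c,Rt@T[:3,:3],Rt@T[:3,3]+s["tool_pos"]
    return c,R.from_rotvec(c["rotation"]).as_matrix(),np.array(c["origin"])
def ray(n,u,v,s=None):
    c,Rm,o=cam(n,s)
    K=np.array([[c["fx"],0,c["cx"]],[0,c["fy"],c["cy"]],[0,0,1]])
    p=cv2.undistortPoints(np.array([[[u,v]]],float),K,np.array([c["k1"],0,0,0.]))[0,0]
    return o,Rm@np.array([p[0],-p[1],-1])
def atz(n,u,v,z,s=None):
    o,d=ray(n,u,v,s); return o+d*(z-o[2])/d[2]
def proj(n,P,s=None):
    c,Rm,o=cam(n,s); q=(np.atleast_2d(P)-o)@Rm
    x=q[:,0]/-q[:,2]; y=-q[:,1]/-q[:,2]; f=1+c["k1"]*(x*x+y*y)
    return np.c_[c["cx"]+c["fx"]*x*f, c["cy"]+c["fy"]*y*f]
def crop(src,dst,x0,y0,w,h,k):
    im=cv2.imread(src)[y0:y0+h,x0:x0+w]; im=cv2.resize(im,None,fx=k,fy=k,interpolation=cv2.INTER_CUBIC)
    for i in range(0,w,10): cv2.putText(im,str(x0+i),(i*k,8),0,.3,(0,255,255),1); cv2.line(im,(i*k,10),(i*k,14),(0,255,255),1)
    for j in range(0,h,10): cv2.putText(im,str(y0+j),(0,j*k+4),0,.3,(0,255,255),1)
    cv2.imwrite(dst,im)
E
python3 - <<'E'
from h import *
crop("pics/top0.png","pics/top0c.png",285,140,110,115,5)
crop("pics/scene0.png","pics/scene0c.png",250,150,130,95,6)
E
```

```text
(no output)
```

View pics/top0c.png

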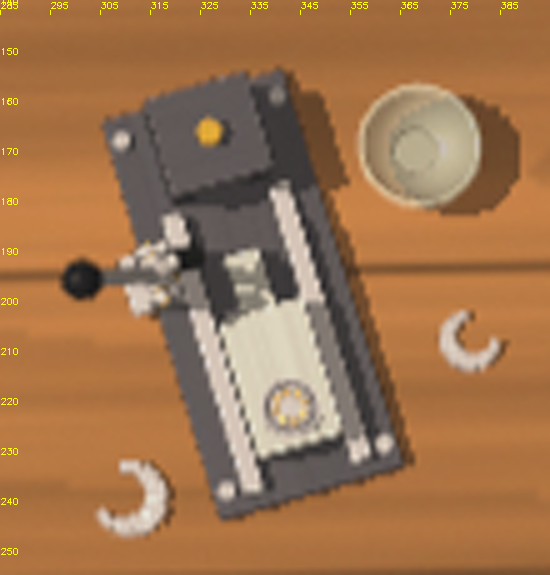

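View pics/scene0c.png

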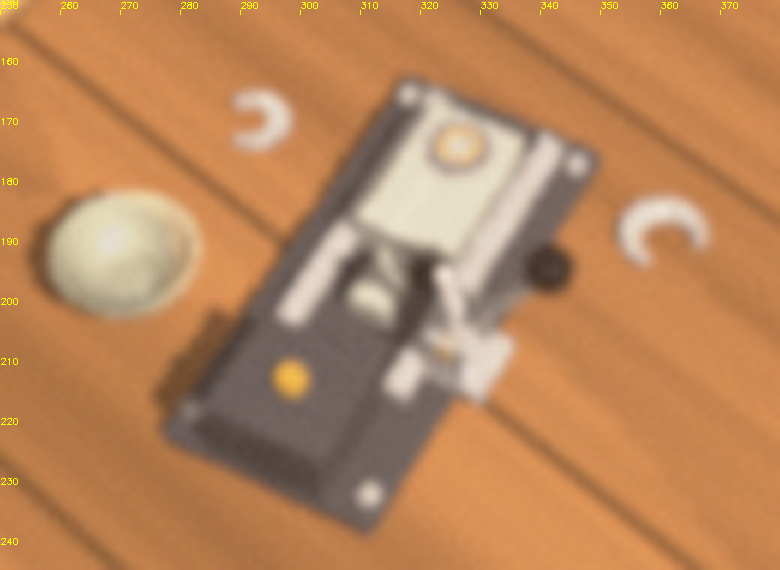

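```bash
python3 - <<'E'
from h import *
from scipy.optimize import least_squares
m=np.array([[.12,.055],[.12,-.055],[-.12,-.055],[-.12,.055]])
top=np.array([(306,164.4),(341.6,154),(367.2,232.6),(329.8,243.6)])
sc=np.array([(311.3,239.2),(277.2,222),(317.5,163),(350,175.8)])
def P(p,pts,z):
    c,s=np.cos(p[2]),np.sin(p[2]); pts=np.atleast_2d(pts)
    return np.c_[p[0]+c*pts[:,0]-s*pts[:,1],p[1]+s*pts[:,0]+c*pts[:,1],np.full(len(pts),z)]
for nm,obs in(("t",[("top",top)]),("s",[("scene",sc)]),("both",[("top",top),("scene",sc)])):
    f=lambda p:np.concatenate([(proj(n,P(p,m,.01))-o).ravel() for n,o in obs])
    r=least_squares(f,[.4,0,.2]); print(nm,r.x,np.round(r.fun,1))
    p=r.x
print("knob top",proj("top",P(p,[.022,.092],.114)),proj("scene",P(p,[.022,.092],.114)), P(p,[.022,.092],.114))
c,s=np.cos(p[2]),np.sin(p[2])
for n,pts in(("top",[(337.4,231.6),(353.4,226),(330,205.5),(347,199.5)]),("scene",[(338,173.5),(310,185.5),(332,190)])):
    for q in pts:
        w=atz(n,*q,.034); d=w[:2]-p[:2]; print(n,q,w,"jig",c*d[0]+s*d[1],-s*d[0]+c*d[1])
for q,z in(((371.5,234-65),.028),((379,208),.004),((311.5,240),.004)):print(atz("top",*q,z))
E
```

```text
t [ 0.59025287 -0.11141535  0.27770637] [-0.4 -0.1  0.3 -0.5 -0.2  0.2  0.3  0.5]
s [ 0.59240227 -0.10474539  0.27444362] [ 0.2 -0.2 -0.7  0.7  0.2 -0.5  0.3 -0.2]
both [ 0.59094578 -0.10849977  0.2772145 ] [-1.4 -0.3 -0.6 -0.8 -1.3 -0.  -0.8  0.2 -0.3 -1.4 -1.2 -0.4 -0.4 -1.4
 -0.4 -1.2]
knob top [[301.42204238 195.73732537]] [[340.6085598  194.07562468]] [[ 0.58692752 -0.01399129  0.114     ]]
top (337.4, 231.6) [ 0.49356021 -0.11184186  0.034     ] jig -0.0945821861476919 0.02343775166719039
top (353.4, 226) [ 0.50846239 -0.15709942  0.034     ] jig -0.09263493719282147 -0.02417033740118936
top (330, 205.5) [ 0.56736025 -0.09267223  0.034     ] jig -0.018353429161726834 0.021678102276816925
top (347, 199.5) [ 0.58355104 -0.14102425  0.034     ] jig -0.01601363853271401 -0.029258967594779584
scene (338, 173.5) [ 0.49521907 -0.10422421  0.034     ] jig -0.09090187970308328 0.030310581869802386
scene (310, 185.5) [ 0.58159185 -0.13349902  0.034     ] jig -0.015838542722383657 -0.021484860823372497
scene (332, 190) [ 0.55037395 -0.07697409  0.034     ] jig -0.030394988075839534 0.041425676448331034
[ 0.67059881 -0.21359119  0.028     ]
[ 0.56068928 -0.23458698  0.004     ]
[ 0.47237483 -0.03891406  0.004     ]
```

```bash
cat >> h.py <<'E'
JIG=[0.5909,-0.1085,0.2772]
def jig(P,J=None):
    J=J or JIG; c,s=np.cos(J[2]),np.sin(J[2]); d=np.asarray(P)[:2]-J[:2]
    return np.array([c*d[0]+s*d[1],-s*d[0]+c*d[1],P[2]])
def world(p,J=None):
    J=J or JIG; c,s=np.cos(J[2]),np.sin(J[2])
    return np.array([J[0]+c*p[0]-s*p[1],J[1]+s*p[0]+c*p[1],p[2]])
def shift(target_jig,J=None,s=None):
    "tool-axis shift (units of .6 m) from the current pose to a jig-frame TCP target"
    s=s or sense(); Rt=R.from_rotvec(s["orientation"]).as_matrix()
    return Rt.T@(world(target_jig,J)-s["tool_pos"])/.6
def st():
    s=sense(); Rt=R.from_rotvec(s["orientation"]).as_matrix()
    print("t",round(s["time"],2),"pos",s["tool_pos"].round(4),"jig",jig(s["tool_pos"]).round(4),"xaxis yaw",round(np.arctan2(Rt[1,0],Rt[0,0]),4),"F",s["wrist_force"].round(2),"w",round(s["gripper_width"],3),"j",s["joints"].round(3))
E
python3 - <<'E'
from h import *
st(); s=sense(); print(R.from_rotvec(s["orientation"]).as_matrix().round(3))
print(shift([-.15,0,.24])*.6)
E
```

```text
t 0.1 pos [0.1202 0.5363 0.2399] jig [-0.2762  0.7489  0.2399] xaxis yaw 2.9208 F [-0.41  0.34  0.64] w 0.998 j [ 1.147  0.259  1.536  0.     1.348 -0.203]
[[-0.976  0.219 -0.001]
 [ 0.219  0.976 -0.001]
 [ 0.    -0.002 -1.   ]]
[-0.46866009 -0.59767488  0.00069024]
```

carry_out --rows '[[1,[-0.039,-0.05,0],0],[1,[-0.039,-0.05,0],0],[1,[-0.039,-0.05,0],0],[1,[-0.039,-0.05,0],0],[1,[-0.039,-0.05,0],0],[1,[-0.039,-0.05,0],0],[1,[-0.039,-0.05,0],0],[1,[-0.039,-0.05,0],0],[1,[-0.039,-0.05,0],0],[1,[-0.039,-0.05,0],0]]' --newtons 20

```text
time: 0.93
tool_pos: [0.283, 0.191, 0.2406]
orientation: [0.345, 3.122, 0.0]
wrist_force: [1.2, -0.5, 0.5]
gripper_width: 0.33
```

carry_out --rows '[[1,[-0.039,-0.05,0],0],[1,[-0.039,-0.05,0],0],[1,[-0.039,-0.05,0],0],[1,[-0.039,-0.05,0],0],[1,[-0.039,-0.05,0],0],[1,[-0.039,-0.05,0],0],[1,[-0.039,-0.05,0],-0.2],[1,[0,0,0],-0.2],[1,[0,0,0],-0.2],[1,[0,0,0],-0.2],[1,[0,0,0],-0.2],[1,[0,0,0],0]]'

```text
time: 1.93
tool_pos: [0.3966, -0.0482, 0.2403]
orientation: [0.442, -3.11, -0.001]
wrist_force: [0.3, 1.0, 0.1]
gripper_width: 0.006
```

```bash
python3 - <<'E'
from h import *
st(); s=sense(); np.save("pics/s1.npy",s,allow_pickle=True)
cv2.imwrite("pics/w1.png",grab_frame("wrist")[:,:,::-1])
E
```

```text
t 1.93 pos [ 0.3966 -0.0482  0.2403] jig [-0.1703  0.1112  0.2403] xaxis yaw -2.8594 F [0.27 1.02 0.07] w 0.006 j [-0.402 -0.02   1.859  0.     1.304 -2.255]
```

View pics/w1.png

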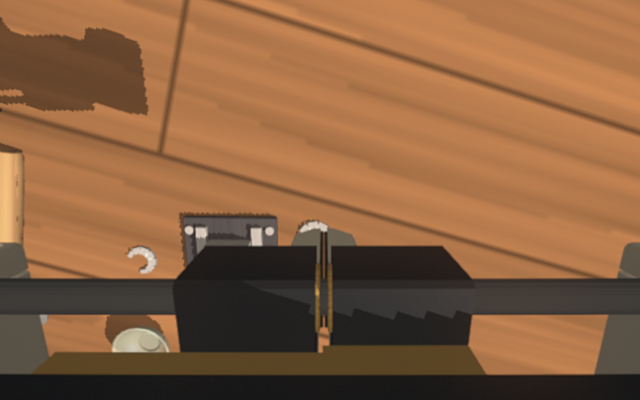

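```bash
python3 - <<'E'
from h import *
print(shift([.10,0.02,.27]), jig([0,0,0]))
E
```

```text
[-0.45052269 -0.15205157 -0.04971628] [-0.53865017  0.26606589  0.        ]
```

carry_out --rows '[[1,[-0.056,-0.019,-0.006],0],[1,[-0.056,-0.019,-0.006],0],[1,[-0.056,-0.019,-0.006],0],[1,[-0.056,-0.019,-0.006],0],[1,[-0.056,-0.019,-0.006],0],[1,[-0.056,-0.019,-0.006],0],[1,[-0.056,-0.019,-0.006],0],[1,[-0.056,-0.019,-0.006],0],[1,[0,0,0],0],[1,[0,0,0],0],[1,[0,0,0],0]]'

```text
time: 2.9
tool_pos: [0.6796, -0.0613, 0.2685]
orientation: [0.435, -3.109, -0.001]
wrist_force: [0.1, 0.7, -0.3]
gripper_width: 0.002
```

```bash
python3 - <<'E'
from h import *
st(); s=sense(); np.save("pics/s2.npy",s,allow_pickle=True)
cv2.imwrite("pics/w2.png",grab_frame("wrist")[:,:,::-1])
E
```

```text
t 2.9 pos [ 0.6796 -0.0613  0.2685] jig [0.0982 0.0211 0.2685] xaxis yaw -2.8638 F [ 0.11  0.66 -0.28] w 0.002 j [-0.253  0.49   1.127 -0.     1.527 -2.102]
```

View pics/w2.png

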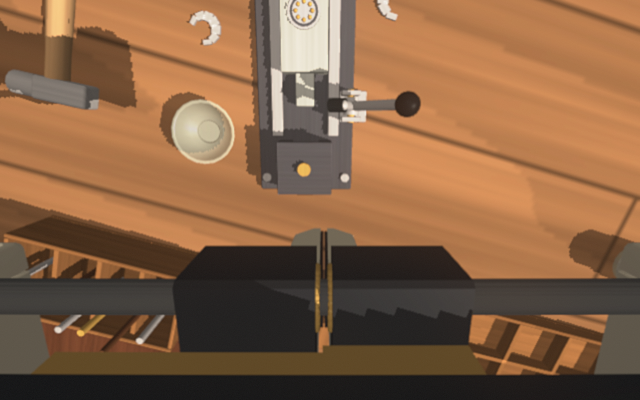

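carry_out --rows '[[1,[0.045,0,0],0],[1,[0.045,0,0],0.02],[1,[0.03,0,0],0],[1,[0,0,0],0],[1,[0,0,0],0]]'

```text
time: 3.37
tool_pos: [0.6099, -0.0813, 0.2711]
orientation: [-0.419, 3.112, -0.001]
wrist_force: [0.3, -0.9, -0.1]
gripper_width: 0.005
```

```bash
python3 - <<'E'
from h import *
st(); s=sense(); np.save("pics/s3.npy",s,allow_pickle=True)
cv2.imwrite("pics/w3.png",grab_frame("wrist")[:,:,::-1])
crop("pics/w3.png","pics/w3c.png",230,0,200,240,3) if 0 else None
crop("pics/w3.png","pics/w3c.png",240,0,190,140,4)
crop("pics/w3.png","pics/w3d.png",240,120,190,140,4)
E
```

```text
t 3.37 pos [ 0.6099 -0.0813  0.2711] jig [0.0257 0.0209 0.2711] xaxis yaw -2.8741 F [ 0.32 -0.92 -0.05] w 0.005 j [-0.314  0.359  1.321  0.     1.46  -2.152]
```

View pics/w3c.png

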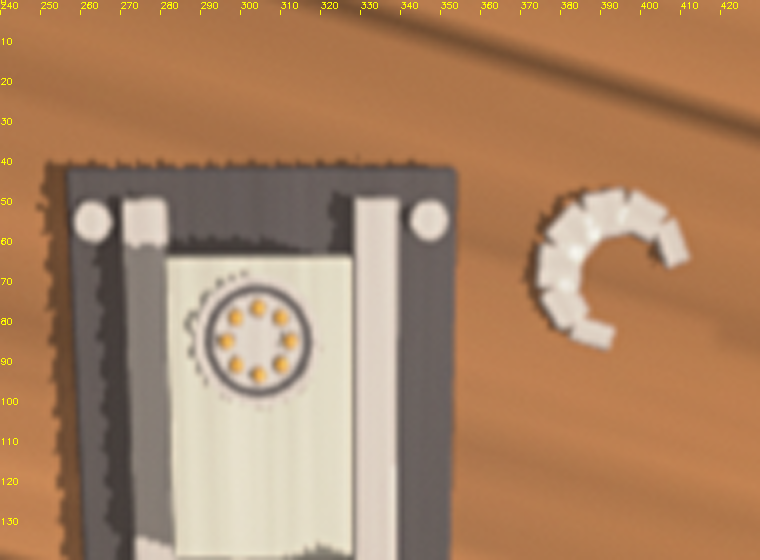

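View pics/w3d.png

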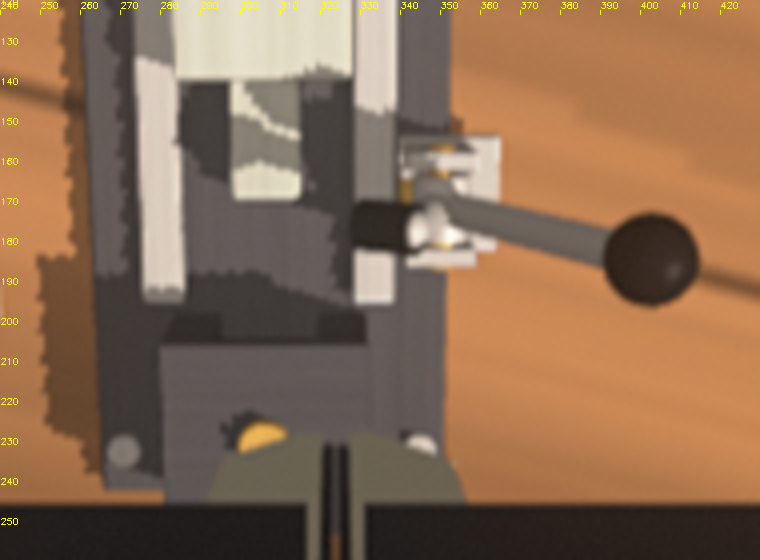

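```bash
python3 - <<'E'
from h import *
s=np.load("pics/s3.npy",allow_pickle=True).item()
for nm,u,v,z in(("nearR",257,42.5,.01),("nearL",353.5,42.5,.01),("farR",266,242,.01),("backR",281.5,64,.034),("backL",328,64,.034),("frontR",284,139,.034),("frontL",328,139,.034),("tip",306,169.5,.024),("knob",401,184.5,.114),("hoodR",280,206,.048),("hoodL",331.5,206,.048),("railRnear",271,50,.018),("railRfar",275,195,.018),("railLfar",394,195,.018)):
    w=atz("wrist",u,v,z,s); print(nm,w.round(4),jig(w).round(4))
E
```

```text
nearR [ 0.4923 -0.192   0.01  ] [-0.1177 -0.0533  0.01  ]
nearL [ 0.4639 -0.0882  0.01  ] [-0.1166  0.0542  0.01  ]
farR [ 0.7211 -0.1291  0.01  ] [ 0.1196 -0.0554  0.01  ]
backR [ 0.5093 -0.1567  0.034 ] [-0.0917 -0.0241  0.034 ]
backL [ 0.4962 -0.109   0.034 ] [-0.0912  0.0254  0.034 ]
frontR [ 0.5852 -0.1355  0.034 ] [-0.0129 -0.0244  0.034 ]
frontL [ 0.5722 -0.0879  0.034 ] [-0.0124  0.0249  0.034 ]
tip [ 0.6138 -0.1031  0.024 ] [ 0.0235 -0.001   0.024 ]
knob [ 0.5886 -0.015   0.114 ] [0.0234 0.0906 0.114 ]
hoodR [ 0.6579 -0.1207  0.048 ] [ 0.0611 -0.0301  0.048 ]
hoodL [ 0.6424 -0.0644  0.048 ] [0.0616 0.0283 0.048 ]
railRnear [ 0.4968 -0.1737  0.018 ] [-0.1084 -0.0369  0.018 ]
railRfar [ 0.6552 -0.1316  0.018 ] [ 0.0555 -0.0398  0.018 ]
railLfar [0.6168 0.0079 0.018 ] [0.0568 0.1049 0.018 ]
```

```bash
sed -i 's/^JIG=.*/JIG=[0.5915,-0.1085,0.271]/' h.py; python3 - <<'E'
from h import *
print(shift([-.135,0,.27]),shift([-.135,0,.0385]))
E
```

```text
[ 0.26807702 -0.03594775  0.00087227] [ 0.26887954 -0.03555857  0.38670457]
```

carry_out --rows '[[1,[0.054,-0.007,0],0],[1,[0.054,-0.007,0],0],[1,[0.054,-0.007,0],0],[1,[0.054,-0.007,0],0],[1,[0.053,-0.007,0.02],0],[1,[0,0,0.05],0],[1,[0,0,0.06],0],[1,[0,0,0.06],0],[1,[0,0,0.06],0],[1,[0,0,0.06],0],[1,[0,0,0.03],0],[1,[0,0,0],0]]'

```text
time: 4.42
tool_pos: [0.4591, -0.1429, 0.0616]
orientation: [0.421, -3.107, -0.008]
wrist_force: [-0.9, 0.8, -0.0]
gripper_width: 0.005
```

```bash
python3 - <<'E'
from h import *
st();print(shift([-.125,0,.0385]))
s=sense();cv2.imwrite("pics/w4.png",grab_frame("wrist")[:,:,::-1]);cv2.imwrite("pics/t4.png",grab_frame("top")[:,:,::-1])
crop("pics/t4.png","pics/t4c.png",285,140,110,115,5)
E
```

```text
t 4.42 pos [ 0.4591 -0.1429  0.0616] jig [-0.1368  0.0023  0.0616] xaxis yaw -2.8725 F [-0.91  0.75 -0.04] w 0.005 j [-0.534  0.345  1.917  0.     0.887 -2.374]
[-0.0198696  -0.00408816  0.03842218]
```

View pics/w4.png

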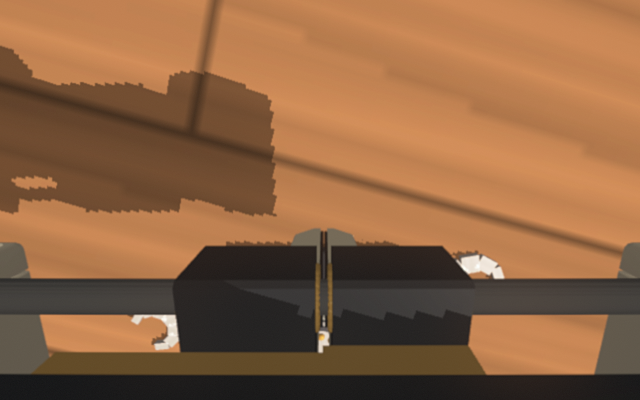

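View pics/t4c.png

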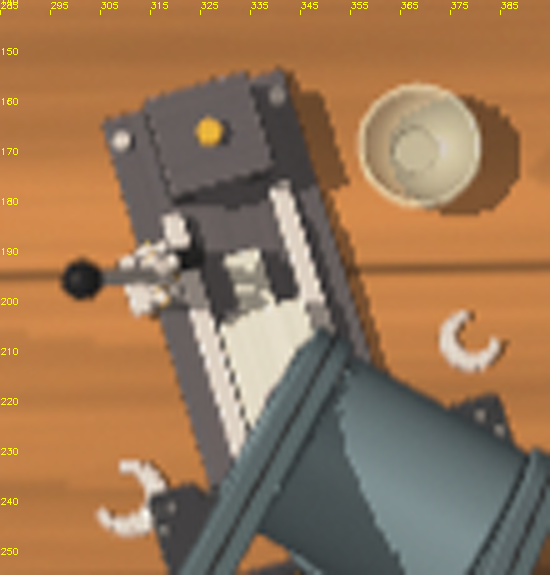

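carry_out --rows '[[1,[0,-0.002,0.017],0],[1,[0,-0.002,0.017],0],[1,[-0.015,0,0],0],[1,[-0.02,0,0],0],[1,[-0.01,0,0],0],[1,[0,0,0],0],[1,[0,0,0],0]]'

```text
time: 5.1
tool_pos: [0.4887, -0.1395, 0.0454]
orientation: [-0.423, 3.112, -0.001]
wrist_force: [0.2, 0.1, -0.9]
gripper_width: 0.002
```

```bash
python3 - <<'E'
from h import *
st()
E
```

```text
t 5.1 pos [ 0.4887 -0.1395  0.0454] jig [-0.1074 -0.0023  0.0454] xaxis yaw -2.8712 F [ 0.22  0.12 -0.95] w 0.002 j [-0.498  0.406  1.872 -0.     0.863 -2.339]
```

carry_out --rows '[[1,[0,-0.002,0.004],0],[1,[-0.003,-0.002,0.004],0],[1,[-0.004,0,0],0],[1,[-0.005,0,0],0],[1,[-0.006,0,0],0],[1,[-0.008,0,0],0],[1,[-0.008,0,0],0],[1,[-0.008,0,0],0],[1,[-0.008,0,0],0],[1,[-0.008,0,0],0],[1,[-0.005,0,0],0],[1,[0,0,0],0]]'

```text
time: 6.1
tool_pos: [0.5259, -0.1318, 0.0404]
orientation: [-0.422, 3.112, -0.001]
wrist_force: [-0.0, -0.1, 0.4]
gripper_width: 0.003
```

```bash
python3 - <<'E'
from h import *
st()
cv2.imwrite("pics/s5.png",grab_frame("scene")[:,:,::-1])
crop("pics/s5.png","pics/s5c.png",250,150,130,95,6)
E
```

```text
t 6.1 pos [ 0.5259 -0.1318  0.0404] jig [-0.0695 -0.0049  0.0404] xaxis yaw -2.872 F [-0.   -0.06  0.36] w 0.003 j [-0.452  0.461  1.792  0.     0.888 -2.292]
```

View pics/s5c.png

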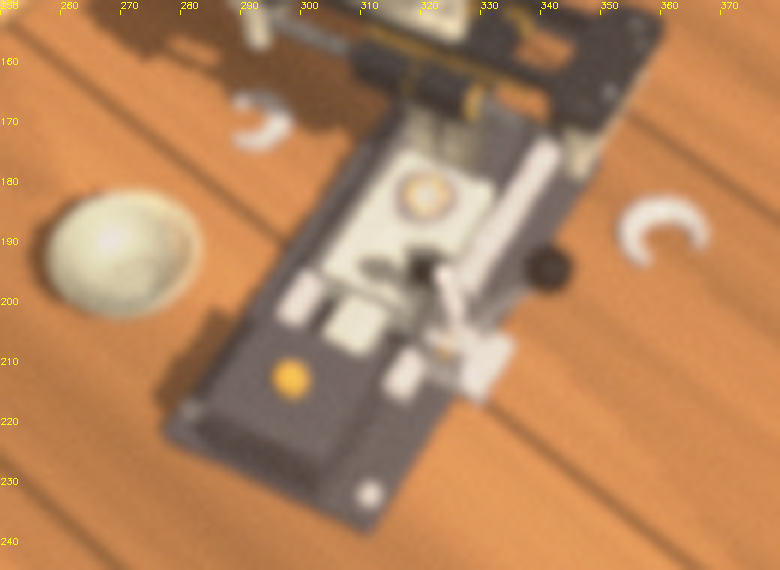

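carry_out --rows '[[1,[-0.003,0.002,0],0],[1,[-0.003,0.002,0],0],[1,[-0.003,0.001,0],0],[1,[-0.003,0,0],0],[1,[-0.003,0,0],0],[1,[-0.003,0,0],0]]'

```text
time: 6.65
tool_pos: [0.5346, -0.126, 0.0403]
orientation: [0.422, -3.113, -0.0]
wrist_force: [-0.9, -0.9, 0.1]
gripper_width: 0.001
```

carry_out --rows '[[1,[-0.002,0,0],0],[1,[-0.002,0,0],0],[1,[-0.002,0,0],0]]'

```text
time: 6.9
tool_pos: [0.5381, -0.1251, 0.0403]
orientation: [0.422, -3.113, -0.0]
wrist_force: [-1.7, -0.3, 0.0]
gripper_width: -0.001
```

```bash
python3 - <<'E'
from h import *
st()
E
```

```text
t 6.9 pos [ 0.5381 -0.1251  0.0403] jig [-0.0559 -0.0017  0.0403] xaxis yaw -2.8724 F [-1.73 -0.35  0.04] w -0.001 j [-0.43   0.476  1.765 -0.     0.901 -2.27 ]
```

carry_out --rows '[[1,[-0.0017,0,0],0],[1,[-0.0017,0,0],0]]'

```text
time: 7.07
tool_pos: [0.54, -0.1246, 0.0402]
orientation: [0.422, -3.113, -0.0]
wrist_force: [-1.0, -0.3, 0.6]
gripper_width: 0.007
```

carry_out --rows '[[1,[-0.0017,0,0],0],[1,[-0.0017,0,0],0]]'

```text
time: 7.23
tool_pos: [0.542, -0.1241, 0.0403]
orientation: [0.422, -3.113, 0.0]
wrist_force: [-1.1, 0.5, 0.5]
gripper_width: 0.0
```

carry_out --rows '[[1,[-0.0017,0,0],0],[1,[-0.0017,0,0],0]]'

```text
time: 7.4
tool_pos: [0.5433, -0.1236, 0.0402]
orientation: [0.422, -3.112, -0.0]
wrist_force: [-5.0, -1.9, 2.8]
gripper_width: 0.004
```

carry_out --rows '[[1,[-0.0017,0,0],0]]'

```text
time: 7.48
tool_pos: [0.5438, -0.1234, 0.0402]
orientation: [0.422, -3.111, -0.0]
wrist_force: [-6.9, -1.8, 4.5]
gripper_width: 0.006
```

carry_out --rows '[[1,[-0.0017,0,0],0]]'

```text
time: 7.57
tool_pos: [0.5441, -0.1232, 0.0401]
orientation: [0.422, -3.109, -0.001]
wrist_force: [-8.9, -3.0, 5.3]
gripper_width: 0.006
```

carry_out --rows '[[1,[-0.001,0,-0.0005],0]]'

```text
time: 7.65
tool_pos: [0.5443, -0.1231, 0.0401]
orientation: [0.422, -3.109, -0.001]
wrist_force: [-7.4, -3.8, 0.8]
gripper_width: 0.005
```

carry_out --rows '[[1,[0,0,0],0]]'

```text
time: 7.73
tool_pos: [0.5443, -0.1231, 0.0401]
orientation: [0.422, -3.109, -0.001]
wrist_force: [-7.7, -2.7, 2.9]
gripper_width: 0.008
```

carry_out --rows '[[1,[-0.0015,0,-0.0003],0],[1,[0,0,0],0]]'

```text
time: 7.9
tool_pos: [0.5447, -0.123, 0.0401]
orientation: [0.422, -3.108, -0.001]
wrist_force: [-9.0, -2.8, 2.3]
gripper_width: 0.003
```

```bash
python3 - <<'E'
from h import *
st()
E
```

```text
t 7.9 pos [ 0.5447 -0.123   0.0401] jig [-0.0489 -0.0014  0.0401] xaxis yaw -2.8719 F [-8.96 -2.76  2.33] w 0.003 j [-0.42   0.487  1.745 -0.003  0.915 -2.259]
```

carry_out --rows '[[1,[-0.001,0,-0.0003],0],[1,[0,0,0],0],[1,[0,0,0],0]]'

```text
time: 8.15
tool_pos: [0.5449, -0.1229, 0.0401]
orientation: [0.422, -3.107, -0.001]
wrist_force: [-9.0, -4.8, 2.0]
gripper_width: 0.002
```

carry_out --rows '[[1,[0,0,0],0],[1,[0,0,0],0],[1,[0,0,0],0]]'

```text
time: 8.4
tool_pos: [0.5449, -0.1229, 0.0401]
orientation: [0.421, -3.107, -0.001]
wrist_force: [-8.9, -5.2, 2.6]
gripper_width: 0.004
```

carry_out --rows '[[1,[-0.0005,0,0],0],[1,[0,0,0],0],[1,[0,0,0],0],[1,[0,0,0],0]]'

```text
time: 8.73
tool_pos: [0.5449, -0.1229, 0.0401]
orientation: [0.422, -3.106, -0.001]
wrist_force: [-10.4, -5.7, 2.8]
gripper_width: 0.008
```

carry_out --rows '[[1,[0.001,0,0],0],[1,[0.001,0,0],0],[1,[0.001,0,0],0],[1,[0.001,0,0],0],[1,[0.001,0,0],0],[1,[0.001,0,0],0]]'

```text
time: 9.23
tool_pos: [0.5436, -0.1233, 0.0403]
orientation: [0.421, -3.111, -0.001]
wrist_force: [-3.3, -1.4, -1.5]
gripper_width: 0.006
```

carry_out --rows '[[1,[0.001,0,0],0],[1,[0.001,0,0],0],[1,[0.001,0,0],0],[1,[0.001,0,0],0]]'

```text
time: 9.57
tool_pos: [0.543, -0.1239, 0.0411]
orientation: [-0.421, 3.112, -0.0]
wrist_force: [-1.0, -0.2, -1.1]
gripper_width: 0.005
```

```bash
python3 - <<'E'
from h import *
st()
E
```

```text
t 9.57 pos [ 0.543  -0.1239  0.0411] jig [-0.0509 -0.0019  0.0411] xaxis yaw -2.8724 F [-1.05 -0.24 -1.06] w 0.005 j [-4.250e-01  4.800e-01  1.754e+00  1.000e-03  9.060e-01 -2.265e+00]
```

carry_out --rows '[[1,[0.002,0,0],0],[1,[0.004,0,0],0],[1,[0.01,0,0],0],[1,[0.015,0,0],0],[1,[0.02,0,0],0],[1,[0.01,0,-0.02],0],[1,[0,0,-0.05],0],[1,[0,0,-0.05],0],[1,[0,0,-0.03],0.24],[1,[0,0,-0.03],0.24],[1,[0,0,-0.03],0.24]]'

```text
time: 10.48
tool_pos: [0.5064, -0.1339, 0.1682]
orientation: [0.152, 3.137, -0.0]
wrist_force: [0.1, 0.6, -0.4]
gripper_width: 0.007
```

carry_out --rows '[[1,[0,0,-0.03],0.24],[1,[0,0,-0.03],0.24],[1,[0,0,-0.03],0.24],[1,[0,0,-0.03],0.24],[1,[0,0,0],0.24],[1,[0,0,0],0.24],[1,[0,0,0],0.24],[1,[0,0,0],0.24],[1,[0,0,0],0.24],[1,[0,0,0],0.24],[1,[0,0,0],0],[1,[0,0,0],0]]'

```text
time: 11.48
tool_pos: [0.5065, -0.1338, 0.2389]
orientation: [-1.885, -2.513, 0.0]
wrist_force: [-0.4, -0.6, 0.4]
gripper_width: 0.008
```

```bash
python3 - <<'E'
from h import *
st(); print(shift([.0225,.15,.25]),shift([.0225,.15,.12]))
cv2.imwrite("pics/t6.png",grab_frame("top")[:,:,::-1])
cv2.imwrite("pics/s6.png",grab_frame("scene")[:,:,::-1])
crop("pics/t6.png","pics/t6c.png",285,140,110,115,5)
crop("pics/s6.png","pics/s6c.png",250,150,130,95,6)
E
```

```text
t 11.48 pos [ 0.5065 -0.1338  0.2389] jig [-0.0886 -0.0016  0.2389] xaxis yaw 1.8542 F [-0.41 -0.6   0.43] w 0.008 j [-0.471  0.213  1.599 -0.     1.329 -0.755]
[ 0.25037725  0.18834024 -0.01853325] [0.25037086 0.18835186 0.19813341]
```

View pics/t6c.png

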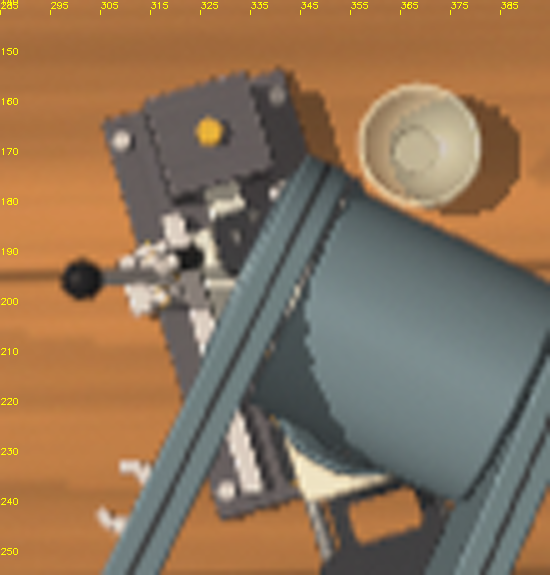

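View pics/s6c.png

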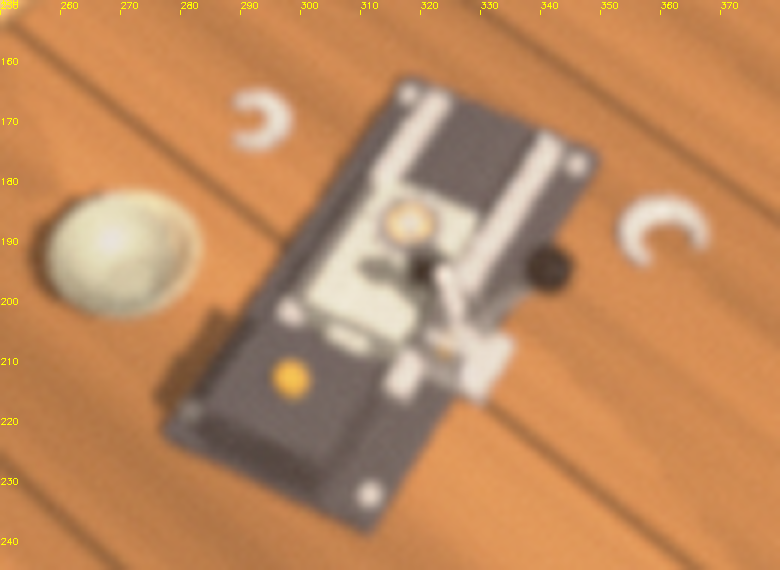

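carry_out --rows '[[1,[0.042,0.031,0],0],[1,[0.042,0.031,0],0],[1,[0.042,0.031,0],0],[1,[0.042,0.031,0],0],[1,[0.042,0.032,0],0],[1,[0.042,0.032,0],0],[1,[0,0,0.04],0],[1,[0,0,0.05],0],[1,[0,0,0.05],0],[1,[0,0,0.04],0],[1,[0,0,0],0],[1,[0,0,0],0]]'

```text
time: 12.58
tool_pos: [0.5728, 0.0428, 0.13]
orientation: [-1.886, -2.509, 0.003]
wrist_force: [0.7, -0.7, 0.8]
gripper_width: 0.001
```

```bash
python3 - <<'E'
from h import *
st(); print(shift([.0225,.116,.12]))
cv2.imwrite("pics/t7.png",grab_frame("top")[:,:,::-1])
cv2.imwrite("pics/s7.png",grab_frame("scene")[:,:,::-1])
crop("pics/t7.png","pics/t7c.png",265,140,110,115,5)
crop("pics/s7.png","pics/s7c.png",270,130,130,95,6)
E
```

```text
t 12.58 pos [0.5728 0.0428 0.13  ] jig [0.0225 0.1508 0.13  ] xaxis yaw 1.8523 F [ 0.69 -0.66  0.78] w 0.001 j [-0.119  0.398  1.622 -0.     1.124 -0.401]
[-0.05806178 -0.00052721  0.01660351]
```

View pics/t7c.png

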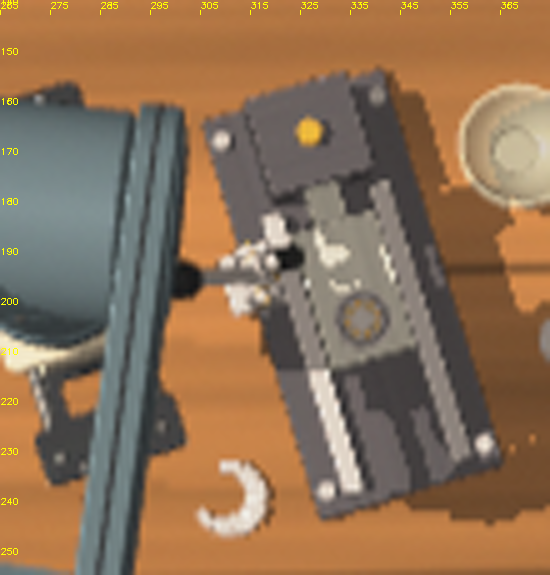

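View pics/s7c.png

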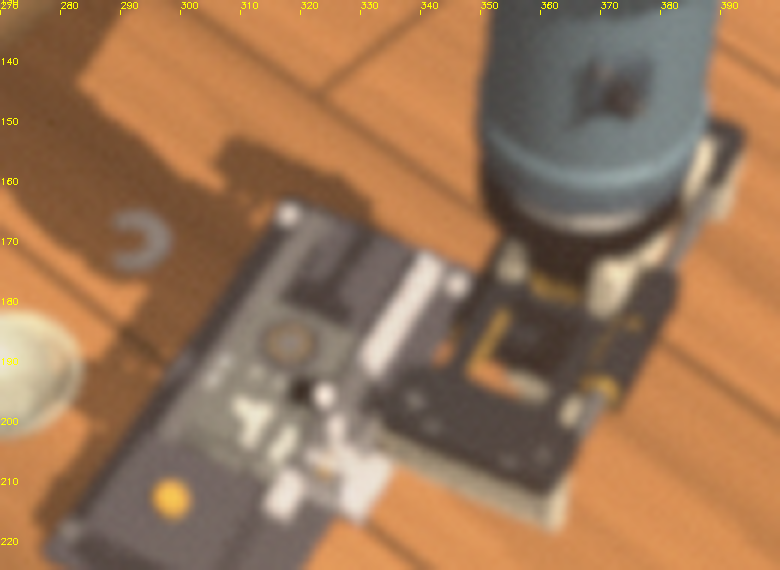

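carry_out --rows '[[1,[0,0,0.008],0],[1,[0,0,0.008],0],[1,[-0.015,0,0],0],[1,[-0.02,0,0],0],[1,[-0.015,0,0],0],[1,[-0.005,0,0],0],[1,[0,0,0],0]]'

```text
time: 13.27
tool_pos: [0.5834, 0.0095, 0.1215]
orientation: [1.892, 2.507, 0.0]
wrist_force: [0.5, -0.0, -0.3]
gripper_width: 0.005
```

carry_out --rows '[[1,[-0.003,0,0],0],[1,[-0.003,0,0],0],[1,[-0.003,0,0],0]]'

```text
time: 13.52
tool_pos: [0.584, 0.0066, 0.1213]
orientation: [-1.889, -2.509, -0.001]
wrist_force: [-1.1, 6.3, 2.3]
gripper_width: 0.002
```

```bash
python3 - <<'E'
from h import *
st()
E
```

```text
t 13.52 pos [0.584  0.0066 0.1213] jig [0.0235 0.1129 0.1213] xaxis yaw 1.8508 F [-1.05  6.27  2.3 ] w 0.002 j [-1.800e-01  4.220e-01  1.609e+00  1.000e-03  1.111e+00 -4.610e-01]
```

carry_out --rows '[[1,[-0.003,0,0],0],[1,[-0.003,0,0],0]]'

```text
time: 13.68
tool_pos: [0.5844, 0.0052, 0.1218]
orientation: [-1.887, -2.507, -0.004]
wrist_force: [-5.8, 11.1, 10.6]
gripper_width: 0.004
```

carry_out --rows '[[1,[-0.003,0,0],0],[1,[-0.003,0,0],0],[1,[-0.003,0,0],0]]'

```text
time: 13.93
tool_pos: [0.586, 0.0003, 0.1223]
orientation: [-1.887, -2.508, -0.004]
wrist_force: [-4.2, 8.9, 7.8]
gripper_width: 0.009
```

carry_out --rows '[[1,[-0.004,0,-0.0005],0],[1,[-0.004,0,-0.0005],0],[1,[-0.004,0,-0.0005],0],[1,[-0.004,0,-0.0005],0]]'

```text
time: 14.27
tool_pos: [0.5891, -0.0099, 0.1233]
orientation: [-1.887, -2.509, -0.003]
wrist_force: [-2.0, 6.0, 5.2]
gripper_width: 0.01
```

carry_out --rows '[[1,[-0.004,0,-0.0005],0],[1,[-0.004,0,-0.0005],0],[1,[-0.004,0,-0.0005],0],[1,[-0.004,0,-0.0005],0]]'

```text
time: 14.6
tool_pos: [0.592, -0.0204, 0.1241]
orientation: [-1.888, -2.51, -0.001]
wrist_force: [-1.2, 3.5, 2.7]
gripper_width: 0.003
```

```bash
python3 - <<'E'
from h import *
st()
E
```

```text
t 14.6 pos [ 0.592  -0.0204  0.1241] jig [0.0241 0.0847 0.1241] xaxis yaw 1.8516 F [-1.23  3.52  2.7 ] w 0.003 j [-2.230e-01  4.320e-01  1.585e+00  1.000e-03  1.125e+00 -5.040e-01]
```

carry_out --rows '[[1,[-0.004,0,0],0],[1,[-0.004,0,0],0],[1,[-0.004,0,0],0],[1,[-0.004,0,0],0]]'

```text
time: 14.93
tool_pos: [0.5949, -0.0311, 0.1235]
orientation: [1.89, 2.509, -0.001]
wrist_force: [0.1, 1.4, 0.9]
gripper_width: 0.006
```

carry_out --rows '[[1,[-0.004,0,0],0],[1,[-0.004,0,0],0],[1,[-0.004,0,0],0]]'

```text
time: 15.18
tool_pos: [0.5968, -0.0381, 0.1235]
orientation: [1.89, 2.509, -0.001]
wrist_force: [1.3, 0.1, -0.7]
gripper_width: 0.007
```

```bash
python3 - <<'E'
from h import *
st()
cv2.imwrite("pics/t8.png",grab_frame("top")[:,:,::-1])
cv2.imwrite("pics/s8.png",grab_frame("scene")[:,:,::-1])
crop("pics/t8.png","pics/t8c.png",275,140,110,115,5)
crop("pics/s8.png","pics/s8c.png",260,140,130,95,6)
E
```

```text
t 15.18 pos [ 0.5968 -0.0381  0.1235] jig [0.024  0.0664 0.1235] xaxis yaw 1.8506 F [ 1.34  0.1  -0.69] w 0.007 j [-2.500e-01  4.420e-01  1.571e+00 -1.000e-03  1.129e+00 -5.290e-01]
```

View pics/t8c.png

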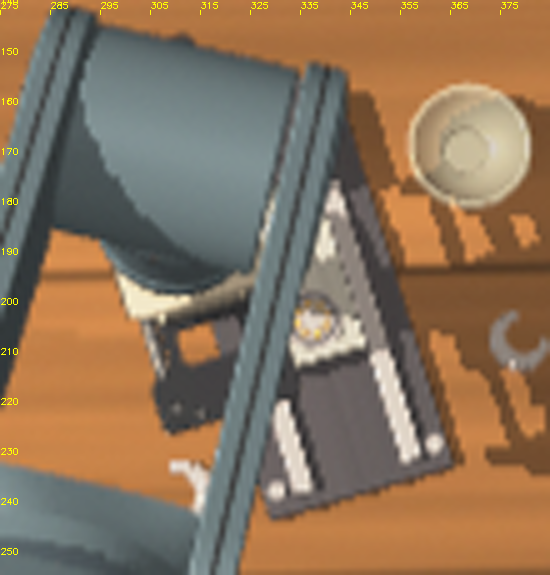

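View pics/s8c.png

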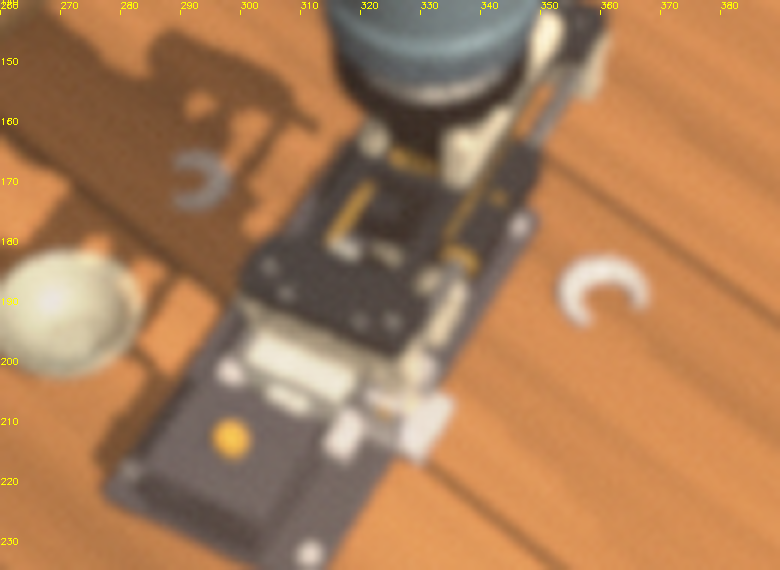

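carry_out --rows '[[1,[-0.004,0,0],0],[1,[-0.004,0,0],0],[1,[0,0,0],0]]'

```text
time: 15.53
tool_pos: [0.5983, -0.0425, 0.1237]
orientation: [1.89, 2.509, -0.0]
wrist_force: [-0.1, 0.3, 0.5]
gripper_width: 0.007
```

carry_out --rows '[[1,[0.01,0,0],0],[1,[0.03,0,0],0],[1,[0.05,0,0],0],[1,[0.05,0,0],0],[1,[0.05,0,-0.02],0],[1,[0.05,0,-0.04],0],[1,[0.05,0,-0.05],0],[1,[0.05,0,-0.05],0],[1,[0.05,0,-0.03],0],[1,[0,0,0],0]]'

```text
time: 16.37
tool_pos: [0.5337, 0.1874, 0.2418]
orientation: [1.882, 2.511, 0.012]
wrist_force: [0.0, -0.6, -0.1]
gripper_width: 0.008
```

```bash
python3 - <<'E'
from h import *
st()
cv2.imwrite("pics/t9.png",grab_frame("top")[:,:,::-1])
cv2.imwrite("pics/s9.png",grab_frame("scene")[:,:,::-1])
crop("pics/t9.png","pics/t9c.png",285,140,110,115,5)
crop("pics/s9.png","pics/s9c.png",250,150,130,95,6)
E
```

```text
t 16.37 pos [0.5337 0.1874 0.2418] jig [0.0235 0.3005 0.2418] xaxis yaw 1.8554 F [ 0.01 -0.59 -0.13] w 0.008 j [ 0.139  0.281  1.502  0.003  1.35  -0.146]
```

View pics/t9c.png

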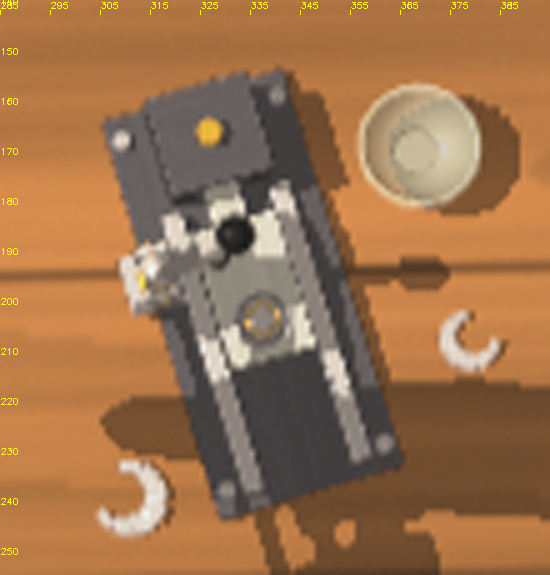

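View pics/s9c.png

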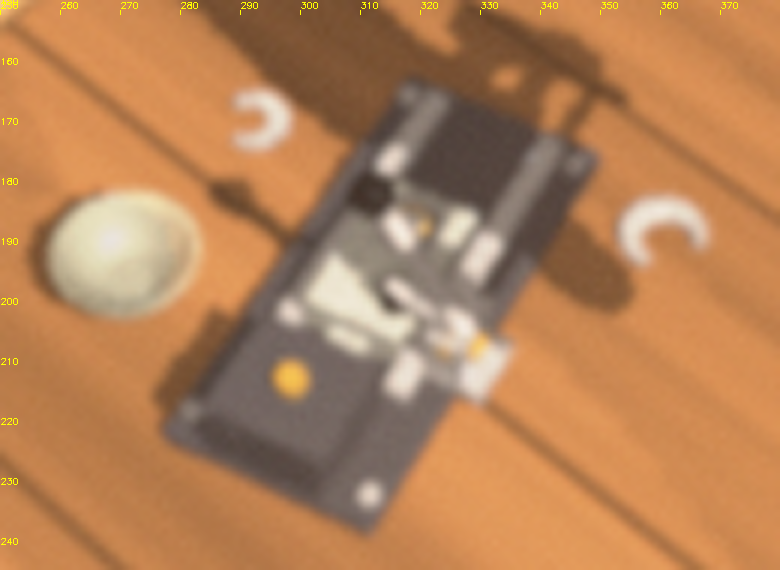

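```bash
python3 - <<'E'
from h import *
print("knob jig",jig(atz("top",332,187,.114)))
for u,v in((331.4+1,213.6),(348.6,210)): print(jig(atz("top",u,v,.034)))
st(); print(job_done())
E
```

```text
knob jig [0.02024793 0.00727494 0.114     ]
[-0.04286358  0.02183333  0.034     ]
[-0.04610073 -0.02484902  0.034     ]
t 16.47 pos [0.5334 0.1833 0.2376] jig [0.0221 0.2967 0.2376] xaxis yaw 1.8538 F [ 0.18 -0.04 -0.08] w 0.005 j [ 0.133  0.284  1.508 -0.     1.347 -0.15 ]
the job is handed in; nothing more can be done
None
```

The pallet is on its stop and clamped, and the job was handed in at 16.5 s of the 51 s allowed.

- **Pallet:** I pushed it along the rails with the closed fingertips until the force began to rise at the stop. I pressed for about 0.8 s at roughly 10 N along the rails; the highest reading was about 11.5 N. Then I eased off in small steps until about 1 N was left, and backed away.
- **Clamp:** I pushed the ball inward with the fingertip side, with readings up to about 16 N. The force fell to zero as the handle passed centre. In the last pictures the ball is about 7 mm from the jig's midline, which fits the clamped position.
- **After clamping:** The pallet's pendant sat at the same pixels, within about 0.5 mm, before and after the clamp snapped over. The crescents and dish look unmoved, and I did not re-check the pliers, hammer, brush and jar. The arm was clear, with a wrist force of about zero.

**Not confirmed:** I could not see that the tongue still touches the hidden stop. I infer it from the force falling smoothly while easing off and from the pallet not moving afterwards; the pictures cannot show a gap under about 1 mm. Force readings came only at the end of each move and carry up to about 1 N of noise, so a brief higher peak in between is possible.

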